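# Turn the icing-pot carousel to the red pot and lock it

### The arm

A 6-joint arm with a two-finger parallel gripper is mounted at the origin on a cart in front of the work surface, level with it; the furniture and walls round the work are solid. World frame = base frame: x ahead of the robot, y to its left, z up, the work surface at z = 0. Lengths are in m, angles in rad, forces in N, time in s.
With the tool pointing down it reaches from about 0.225 to 0.725 m from the base axis. Payload 3.1 kg.
Tool frame: the origin (TCP) lies midway between the tips of the shut fingers; the grasp point (between the pads) lies 19 mm behind it (robot.pinch_z is the distance from the TCP to the grasp point, in m); z points along the fingers, y is the direction in which the jaws open and shut (so a half turn about z gives the same grasp; the last joint's range is limited). The gripper opens to 85 mm and grips with 20 to 120 N. Pads are 22 mm wide; open, the fingers measure 114 mm over their backs; the gripper's body (76 mm by 85 mm) begins 54 mm behind the grasp point. The pads swing forward as they close: fully open they stand 13 mm farther back than shut.
Start: joints at [-1.249, 0.048, 0.099, 1.622, 0, 1.443], TCP at [0.228, -0.473, 0.231] pointing down, gripper open.
Joint ranges: [-2.91, 2.91], [-0.99, 1.94], [-1.21, 1.42], [-2.12, 2.29], [-1.49, 1.47], [-3.14, 3.14]. Speed limits (rad/s): [2.79, 2.79, 3.14, 3.14, 3.14, 3.14].

### API

Orientations are given as a unit quaternion [x, y, z, w].
In Python, from bench import robot, read_camera, camera_model, workorder gives the robot as it stands.
- The arm moves only by the tool play_rows, never from a script. Its arguments are lists of equal length, an entry for each row: "xyz": the shift along the tool's x, y, z in cm, a list of three; "delta_rot": the turn, a rotation vector about the tool's x, y, z in degrees, a list of three; "fingers": the gripper command: -1 is fully open, 1 is shut, values between are in proportion. In form: {"xyz": [[tx, ty, tz], ...], "delta_rot": [[wx, wy, wz], ...], "fingers": [fingers, ...]}. A call has 1 to 8 rows; each row shifts and turns the commanded pose from where the row before left it, along the tool's axes as they then stand; what a row does not reach is not made up. A row lasts 1/12 s, in which the tool goes at most 41.7 mm and 7.16 degrees, less where a joint would pass 70% of its speed; a pose out of reach is approached as far as the arm can. A call with a gripper value outside its range is refused whole. The fingers move at their own pace and stop on an object; "newtons" is the grip in N (left out, the last holds). Time passes only in rows, so rows that do not move let the fingers close. It gives the time, the measured TCP pose, the force and the opening at its end, in the units of the state.
- robot.get_obs(): the state, without advancing time (a new reading comes with each control period).
- read_camera(name): name is "scene" or "top"; returns the picture (480x640x3 uint8, red, green, blue); there is no depth.
- camera_model(name): a dict with "fx", "fy", "cx", "cy" (pixels), "extrinsics" (4x4, takes a point from camera to world coordinates). Camera axes: x right, y down, z forward; pixel columns grow to the right and rows downward; lengths in m; the calibration is good to about 2 mm. A picture is of the moment at which its call begins. camera_model takes no time and is no camera call.
- workorder.hand_in(): hands the job in, once; it reports no verdict.
The state is a dict: "clock": time; "joint_positions": joint angles; "joint_velocities": joint speeds; "joint_efforts": joint torques, N m; "ee_pos": TCP position; "eef_rot": TCP orientation; "force": force on the tool from outside, world axes, zero at the start; "ft_torque": the same for the moment, N m; "finger_gap": finger opening in m.
Only numpy, scipy, OpenCV 4.12 (cv2) and the standard library are available. Lean on these libraries where they do the work, as an engineer would, in place of code of your own. Each camera call takes 0.05 s, during which the arm holds its last target.

### The job

The decorator needs red next: with the fingertips, push the carousel round by its rim or by one of the upright black finger pegs on the rim until the red-lidded icing pot stands at the front, in line with the lock plunger. Then press the plunger's black button fully down, so that its pin drops into that pot's notch in the rim and locks the carousel. Do not push, lift or tip the pots themselves, and leave everything else on the bench where it is.

Things in the scene. Friction and masses are not known exactly. Their poses are not given: they have to be found in the camera images.
- stand: Fixed grey stand. Origin on the bench surface, on the carousel's vertical turning axis. Its own -x axis points to the FRONT, where the lock plunger stands, within 0.4 rad of straight towards the robot. Round foot 176 mm across, 14 mm high. The plunger's bracket: a post 30 mm wide, 90 mm high at x = -164 to -144 mm, with a head 24 mm wide at 68 to 90 mm height reaching over the rim to x = -110 mm.
- carousel: Turning white disc 256 mm across with a 14 mm thick dark steel rim. Origin on the axis at its underside, 30 mm above the bench; rim top 44 mm above the bench. Four pot places 56 mm from the axis along its own +x, +y, -x, -y: grey collars, 57 mm across, 17 mm high. It turns endlessly either way about z; friction 0.06 N m (0.6 N at a peg) stops it at once when not pushed.
- peg0 (a point): Centre of the top of one upright black finger peg. There are four alike: 18 mm in diameter, 97 mm from the turning axis, reaching from 44 to 89 mm above the bench, fixed to the rim halfway between pot places. This one is at 45 degrees from the carousel's own x axis.
- peg1 (a point): Same, top of the peg at 135 degrees from the carousel's own x axis.
- peg2 (a point): Same, top of the peg at 225 degrees.
- peg3 (a point): Same, top of the peg at 315 degrees.
- pot_red: Pot with RED ribbed screw lid and red band, 48 mm in diameter, 54 mm high, 90 g, loose in one of the four collars with 1.5 mm of play; origin at the centre of its underside (44 mm above the bench), z up. Which collar it stands in changes; its yaw in the collar means nothing.
- pot_green: Same pot with green lid; loose in another collar; origin at the centre of its underside.
- pot_blue: Same pot with blue lid; loose in another collar; origin at the centre of its underside.
- pot_yellow: Same pot with yellow lid; loose in another collar; origin at the centre of its underside.
- plunger (a joint): Lock plunger at the front, vertical, 120 mm from the turning axis. 0 = up (tip 6 mm above the rim), 0.020 m = fully down. Moves down under more than about 3 N and stays where left (no spring). Its round-ended 10 mm pin goes below 0.006 m only into a rim notch (one straight outward of each pot, 13 mm wide, mouth flared to 25 mm), drawing the carousel true if within about 8 mm of line.
- plunger_top (a point): Centre of the top of the plunger's black mushroom button, 29 mm in diameter; 123 mm above the bench when up, 103 mm when fully down. Press it straight down.
- scissors: Red-handled scissors, 199 mm long, 9 mm thick, lying on the bench to the right; leave alone. Origin near the pivot.
- empty_box: Loose empty kraft gift box, open on top, 234 x 144 x 62 mm, lying on the bench to the right of the carousel, long side ahead; leave alone. Origin at the centre of its underside.
- ribbon_spool: Loose spool of red ribbon, 72 mm in diameter, 32 mm high, lying on the bench to the LEFT of the carousel; leave alone. Origin on its underside, within 40 mm of its centre.
Things that resemble listed ones, but are neither listed nor needed, are in the scene too. There is more than one size of the pot_green; the job needs the middle-sized.

How it is judged:
On the way, in this order (a step that is already met when the one before it is completed fails the run):
1. the red pot has come to rest at the front, in line with the plunger (within 7 mm sideways) (x of pot_red in the frame of stand below -0.03 m and y of pot_red in the frame of stand between -0.007 and 0.007 m and angular speed of carousel below 0.15 rad/s), for 0.2 s.
2. the plunger is pressed home in the notch (value of joint plunger above 0.016 m), for 0.2 s.
At the end, for the whole second after the job is handed in: The plunger is down by more than 16 of its 20 mm with its pin in the red pot's notch, the red pot stands at the front within 5 mm of the plunger's line, the carousel is at rest, and all four pots stand upright in their collars (tilt under 0.1 rad, not raised more than 4 mm) (value of joint plunger above 0.016 m and x of pot_red in the frame of stand below -0.05 m and y of pot_red in the frame of stand between -0.005 and 0.005 m and angular speed of carousel below 0.05 rad/s and angle between each of pot_red, pot_green, pot_blue, pot_yellow's own z axis and vertical below 0.1 rad and z of each of pot_red, pot_green, pot_blue, pot_yellow in the frame of carousel below 0.018 m); the robot touches nothing.
It fails at once if the robot pushes or grips a pot (more than 2 N) (contact force between any of the fingers, the arm and pot_red above 2 N or contact force between any of the fingers, the arm and pot_green above 2 N or contact force between any of the fingers, the arm and pot_blue above 2 N or contact force between any of the fingers, the arm and pot_yellow above 2 N).
It fails at once if a pot is lifted more than 10 mm in its collar (z of any of pot_red, pot_green, pot_blue, pot_yellow in the frame of carousel above 0.024 m).
It fails at once if a pot is tipped (angle between any of pot_red, pot_green, pot_blue, pot_yellow's own z axis and vertical above 0.3 rad).
It fails at once if the scissors, empty box or ribbon spool are moved by more than 20 mm (distance of any of scissors, empty_box, ribbon_spool from where it was at the start of the episode above 0.02 m).
It also fails if it takes over 54 s, if anything falls off the work surface, if the arm or the gripper's body presses on something with over 40 N, if the wrist force passes 120 N, or if a joint passes its speed limit or range.

## Working session

There is one attempt and no reset: what is moved stays moved. The work goes in short steps, Python scripts to look and compute and a tool call to move; the robot and the scene stay as the last step left them, time stands still between calls to the robot, and variables do not carry over. Pictures are saved under pics/ and viewed, and the job is handed in when it is done.

Besides the shell and the picture viewer there is one more tool, called as a command line: name --argument value ..., lists and objects as JSON in quotes. play_rows: Moves the arm, as the interface text tells. Its arguments: {"type":"object","properties":{"xyz":{"type":"array","items":{"type":"array","items":{"type":"number"}}},"delta_rot":{"type":"array","items":{"type":"array","items":{"type":"number"}}},"fingers":{"type":"array","items":{"type":"number"}},"newtons":{"type":"number"}},"required":["xyz","delta_rot","fingers"]}

```bash
mkdir -p pics
python3 - <<'E'
from bench import robot, read_camera, camera_model
import cv2
for n in("scene","top"):
    cv2.imwrite(f"pics/{n}0.png",read_camera(n)[:,:,::-1]); m=camera_model(n); print(n,m)
print(robot.get_obs())
E
```

```text
scene {'fx': 542.6398742537026, 'fy': 542.6398742537026, 'cx': 321.29518217790036, 'cy': 228.28187577928264, 'extrinsics': array([[ 0.55603213, -0.5089723 ,  0.65709624, -0.42542442],
       [-0.83114883, -0.33624585,  0.44286607, -0.70546286],
       [-0.00446068, -0.79239253, -0.60999523,  1.00751076],
       [ 0.        ,  0.        ,  0.        ,  1.        ]])}
top {'fx': 560.2613938558289, 'fy': 560.2613938558289, 'cx': 313.34307097053807, 'cy': 239.11871786484264, 'extrinsics': array([[ 0.00756334, -0.99075413,  0.13545869,  0.34852207],
       [-0.99993196, -0.00869633, -0.00777436, -0.04555983],
       [ 0.00888047, -0.13539067, -0.99075249,  1.3945745 ],
       [ 0.        ,  0.        ,  0.        ,  1.        ]])}
{'clock': 0.1, 'joint_positions': array([-1.24880036e+00,  4.86945700e-02,  9.76819188e-02,  1.62197966e+00,
        3.04311469e-05,  1.44302279e+00]), 'joint_velocities': array([-0.00093742, -0.00025429,  0.00388351, -0.00073063, -0.00060404,
        0.00127618]), 'joint_efforts': array([ 3.82130835e-03, -3.39852583e+01,  3.20935214e+01,  1.57804642e-02,
        5.21402228e-05, -4.47116946e-06]), 'ee_pos': array([ 0.22807654, -0.47223926,  0.23018851]), 'eef_rot': array([ 9.74819229e-01,  2.22993866e-01, -9.13157258e-05, -1.09429171e-03]), 'force': array([ 0.61340693,  0.01178329, -0.37782886]), 'ft_torque': array([ 0.03847659, -0.0052144 , -0.01897848]), 'finger_gap': 0.08542900827521413}
```

View pics/scene0.png

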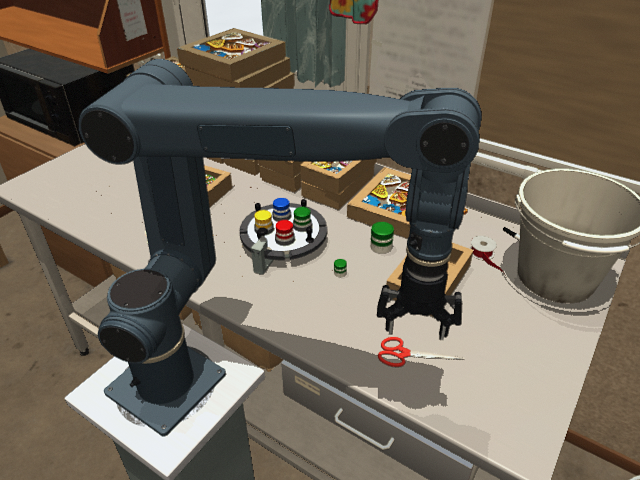

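View pics/top0.png

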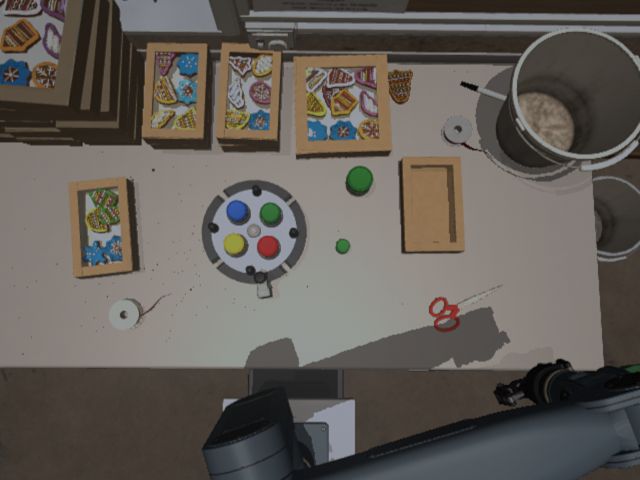

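```bash
cat > h.py <<'E'
import numpy as np, cv2
from bench import robot, read_camera, camera_model
def ray(n,u,v,z):
    m=camera_model(n);E=m["extrinsics"]
    d=E[:3,:3]@np.array([(u-m["cx"])/m["fx"],(v-m["cy"])/m["fy"],1]);o=E[:3,3]
    return o+d*(z-o[2])/d[2]
def proj(n,p):
    m=camera_model(n);E=m["extrinsics"];c=E[:3,:3].T@(np.array(p)-E[:3,3])
    return c[0]/c[2]*m["fx"]+m["cx"],c[1]/c[2]*m["fy"]+m["cy"]
def lids(im,box=(190,170,320,300)):
    x0,y0,x1,y1=box;hsv=cv2.cvtColor(im,cv2.COLOR_RGB2HSV)[y0:y1,x0:x1];H,S,V=[hsv[...,i].astype(int) for i in range(3)]
    r={}
    for k,f in dict(red=(H<8)|(H>172),yellow=(H>20)&(H<35),green=(H>45)&(H<80),blue=(H>100)&(H<130)).items():
        M=((f)&(S>130)&(V>50)).astype(np.uint8)
        n,_,st,ce=cv2.connectedComponentsWithStats(M)
        i=1+np.argmax(st[1:,4]);r[k]=(ce[i]+[x0,y0],st[i])
    return r
E
python3 - <<'E'
from h import *
im=read_camera("top")
P=[]
for k,(c,s) in lids(im).items():
    p=ray("top",*c,0.097);P.append(p);print(k,c,s,p)
C=np.mean(P,0);print("centre",C)
cv2.imwrite("pics/z.png",cv2.resize(im[170:305,190:320,::-1],None,fx=4.4,fy=4.4,interpolation=cv2.INTER_CUBIC))
E
```

```text
red [267.4587156  245.58409786] [ 68  66  20  20 327] [0.50977253 0.05115676 0.097     ]
yellow [233.67283951 243.45061728] [ 34  64  20  20 324] [0.51410303 0.12998803 0.097     ]
green [270.22758621 214.06206897] [ 71  34  19  18 145] [0.58447912 0.04604559 0.097     ]
blue [236.42948718 210.13141026] [ 37  31  20  20 312] [0.59313422 0.12563075 0.097     ]
centre [0.55037223 0.08820528 0.097     ]
```

View pics/z.png

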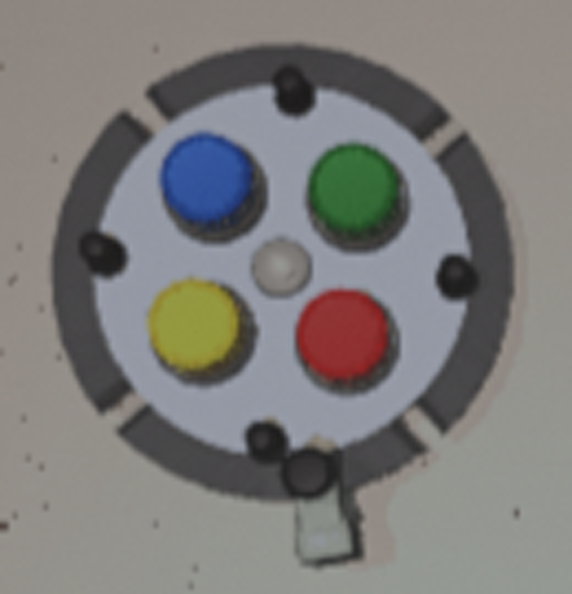

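Run:
```python
from h import *
z=lambda u,v,h:ray("top",190+(u+.5)/4.4-.5,170+(v+.5)/4.4-.5,h)
pg=[z(290,82,.089),z(96,245,.089),z(264,435,.089),z(456,268,.089)]
for p in pg:print("peg",p)
print("hub?",np.mean(pg,0))
pl=z(308,469,.123);print("plunger",pl)
rp=[z(283,44,.044),z(52,270,.044),z(513,270,.044)];print("rim",rp)
for nm,u,v in[("n1",427,428),("n2",118,412),("n3",140,109),("n4",450,133)]:print(nm,z(u,v,.044))
C=np.mean(pg,0)
a=lambda p:np.degrees(np.arctan2(p[1]-C[1],p[0]-C[0]))
print("pegs",[(a(p),np.hypot(*(p-C)[:2])) for p in pg],"pl",a(pl),np.hypot(*(pl-C)[:2]))
for k,(c,s) in lids(read_camera("top")).items():
    x,y,w,h,_=s; c2=(190+x+(w-1)/2,170+y+(h-1)/2); p=ray("top",*c2,.097);print(k,p,a(p),np.hypot(*(p-C)[:2]))
```

```text
peg [0.64797336 0.08269543 0.089     ]
peg [0.55778797 0.1845625  0.089     ]
peg [0.4565922 0.0923511 0.089    ]
peg [ 0.54705039 -0.00830601  0.089     ]
hub? [0.55235098 0.08782576 0.089     ]
plunger [0.43640371 0.06569606 0.123     ]
rim [array([0.6800238 , 0.09150506, 0.044     ]), array([0.55078271, 0.2163402 , 0.044     ]), array([ 0.55305407, -0.03860473,  0.044     ])]
n1 [0.46491048 0.00779144 0.044     ]
n2 [0.47230152 0.17745351 0.044     ]
n3 [0.64208935 0.1704434  0.044     ]
n4 [ 0.63006633 -0.00272787  0.044     ]
pegs [(np.float64(-3.07108224712634), np.float64(0.09575990510924871)), (np.float64(86.7831348192098), np.float64(0.09688941102967362)), (np.float64(177.29434413619103), np.float64(0.09586565172647292)), (np.float64(-93.15602073672821), np.float64(0.0962777864179958))] pl -169.19448373591283 0.1180402182628638
red [0.509971   0.05106423 0.097     ] -139.0607577217163 0.05610234174554746
yellow [0.51398343 0.1303875  0.097     ] 132.03327308376723 0.057302450282673535
green [0.58820352 0.04664738 0.097     ] -48.95507426773324 0.05459911572757081
blue [0.59225504 0.12544215 0.097     ] 43.309666001099174 0.05483909937036892
```

play_rows --xyz '[[0, 0, 0], [0, 0, 0], [0, 0, 0], [0, 0, 0], [0, 0, 0], [0, 0, 0], [0, 0, 0], [0, 0, 0]]' --delta_rot '[[0, 0, -7], [0, 0, -7], [0, 0, -7], [0, 0, -7], [0, 0, -7], [0, 0, -7], [0, 0, -7], [0, 0, -7]]' --fingers '[-0.1, -0.1, -0.1, -0.1, -0.1, -0.1, -0.1, -0.1]' --newtons 20

```text
clock: 0.87
ee_pos: [0.2282, -0.4726, 0.231]
eef_rot: [0.754, 0.657, 0.0, -0.0]
force: [-0.1, 0.4, -0.8]
finger_gap: 0.0468
```

play_rows --xyz '[[0, 0, 0], [0, 0, 0]]' --delta_rot '[[0, 0, -5], [0, 0, 0]]' --fingers '[-0.1, -0.1]'

```text
clock: 1.03
ee_pos: [0.2282, -0.4726, 0.231]
eef_rot: [0.726, 0.687, 0.0, -0.0]
force: [0.4, -0.9, -0.6]
finger_gap: 0.0474
```

```bash
cat >> h.py <<'E'
from scipy.spatial.transform import Rotation as R
C=np.array([0.5524,0.0880])
def st():
    o=robot.get_obs();r=R.from_quat(o["eef_rot"]).as_matrix()
    print("t",o["clock"],"p",o["ee_pos"].round(4),"yaw_y",np.degrees(np.arctan2(r[1,1],r[0,1])).round(2),"z",r[:,2].round(3),"F",o["force"].round(2),"gap",round(o["finger_gap"],4));return o["ee_pos"],r
def need(t):
    p,r=st();print("tool cm",(r.T@(np.array(t)-p)*100).round(2))
E
python3 - <<'E'
from h import *
a=np.radians(-93);t=C+.101*np.array([np.cos(a),np.sin(a)]);print(t);need([*t,.16])
print(ray("top",343,246,.04),ray("top",359,180,.08))
E
```

```text
[ 0.54711407 -0.01286158]
t 1.0333 p [ 0.2282 -0.4726  0.231 ] yaw_y -3.15 z [-0.     0.001 -1.   ] F [ 0.41 -0.92 -0.62] gap 0.0474
tool cm [47.65 29.32  7.12]
[ 0.51743035 -0.12860264  0.04      ] [ 0.6726978  -0.16458094  0.08      ]
```

play_rows --xyz '[[2.8, 1.7, 0], [2.8, 1.7, 0], [2.8, 1.7, 0], [2.8, 1.7, 0], [2.8, 1.7, 0], [2.8, 1.7, 0], [2.8, 1.7, 0], [2.8, 1.7, 0]]' --delta_rot '[[0, 0, 0], [0, 0, 0], [0, 0, 0], [0, 0, 0], [0, 0, 0], [0, 0, 0], [0, 0, 0], [0, 0, 0]]' --fingers '[-0.1, -0.1, -0.1, -0.1, -0.1, -0.1, -0.1, -0.1]'

```text
clock: 1.7
ee_pos: [0.3772, -0.2554, 0.2313]
eef_rot: [0.728, 0.686, 0.0, 0.0]
force: [1.1, -0.7, 0.4]
finger_gap: 0.0466
```

play_rows --xyz '[[2.8, 1.7, 0], [2.8, 1.7, 0], [2.8, 1.7, 0], [2.8, 1.7, 0], [2.8, 1.7, 0], [2.8, 1.7, 0], [2.8, 1.7, 0], [2.8, 1.7, 0]]' --delta_rot '[[0, 0, 0], [0, 0, 0], [0, 0, 0], [0, 0, 0], [0, 0, 0], [0, 0, 0], [0, 0, 0], [0, 0, 0]]' --fingers '[-0.1, -0.1, -0.1, -0.1, -0.1, -0.1, -0.1, -0.1]'

```text
clock: 2.37
ee_pos: [0.5257, -0.0392, 0.2312]
eef_rot: [0.728, 0.686, -0.0, 0.0]
force: [0.3, -0.4, 0.4]
finger_gap: 0.0471
```

play_rows --xyz '[[0, 0, 2.5], [0, 0, 2.5], [0, 0, 1.0], [0, 0, 0], [0, 0, 0]]' --delta_rot '[[0, 0, 0], [0, 0, 0], [0, 0, 0], [0, 0, 0], [0, 0, 0]]' --fingers '[-0.1, -0.1, -0.1, -0.1, -0.1]'

```text
clock: 2.78
ee_pos: [0.5244, -0.0409, 0.1709]
eef_rot: [0.727, 0.686, -0.001, -0.001]
force: [0.5, -0.8, -0.2]
finger_gap: 0.0469
```

Run:
```python
from h import *
need([0.547,-0.0129,.12])
cv2.imwrite("pics/s1.png",cv2.resize(read_camera("scene")[150:330,180:420,::-1],None,fx=3.3,fy=3.3))
```

```text
t 2.7833 p [ 0.5244 -0.0409  0.1709] yaw_y -3.31 z [-0.002  0.    -1.   ] F [ 0.53 -0.8  -0.16] gap 0.0469
tool cm [2.93 2.11 5.09]
```

View pics/s1.png

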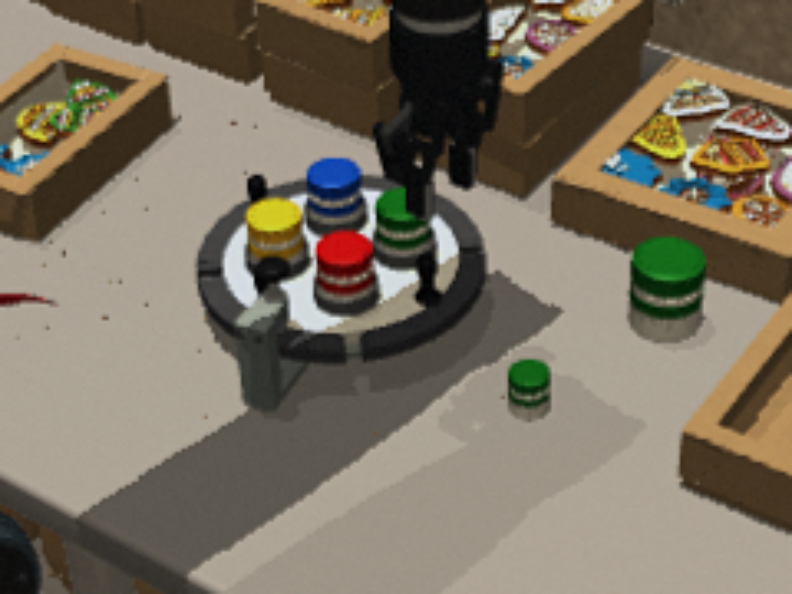

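The gripper hangs just outside the carousel, and the right-hand peg at crop (428,275) is free. I move over it next.

play_rows --xyz '[[1.5, 1.1, 0], [1.4, 1.0, 0], [0, 0, 0], [0, 0, 2.5], [0, 0, 2.5], [0, 0, 0], [0, 0, 0]]' --delta_rot '[[0, 0, 0], [0, 0, 0], [0, 0, 0], [0, 0, 0], [0, 0, 0], [0, 0, 0], [0, 0, 0]]' --fingers '[-0.1, -0.1, -0.1, -0.1, -0.1, -0.1, -0.1]'

```text
clock: 3.42
ee_pos: [0.5466, -0.0135, 0.1211]
eef_rot: [0.727, 0.687, -0.001, -0.001]
force: [0.9, -0.3, 0.8]
finger_gap: 0.0472
```

Run:
```python
from h import *
need([0.547,-0.0129,.063])
for n,(x0,y0,x1,y1) in dict(scene=(230,170,360,290),top=(190,160,360,300)).items():
  cv2.imwrite(f"pics/{n}2.png",cv2.resize(read_camera(n)[y0:y1,x0:x1,::-1],None,fx=4,fy=4))
```

```text
t 3.4167 p [ 0.5466 -0.0135  0.1211] yaw_y -3.29 z [-0.002  0.    -1.   ] F [ 0.89 -0.34  0.81] gap 0.0472
tool cm [0.06 0.05 5.81]
```

View pics/scene2.png

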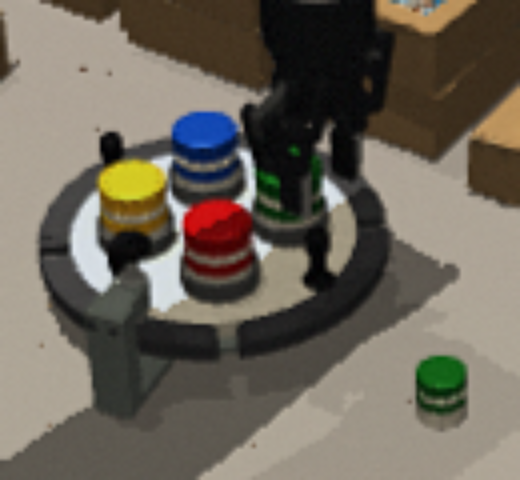

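View pics/top2.png

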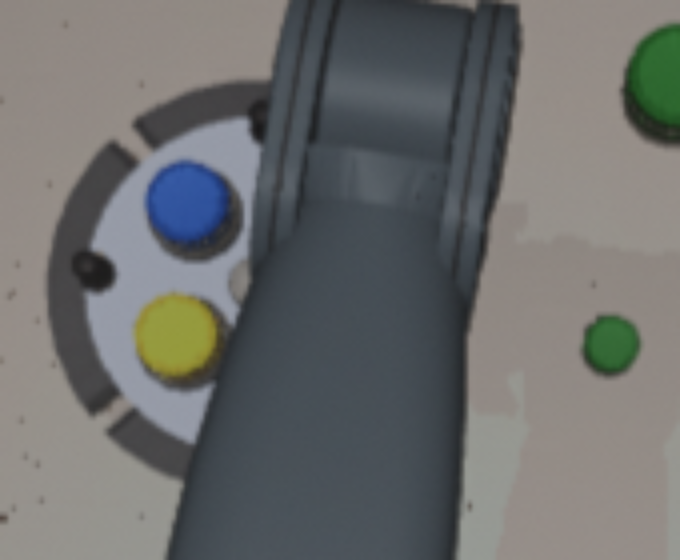

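play_rows --xyz '[[0, 0, 1.5], [0, 0, 1.0], [0, 0, 1.0], [0, 0, 0]]' --delta_rot '[[0, 0, 0], [0, 0, 0], [0, 0, 0], [0, 0, 0]]' --fingers '[-0.1, -0.1, -0.1, -0.1]'

```text
clock: 3.85
ee_pos: [0.5464, -0.013, 0.0846]
eef_rot: [0.727, 0.687, -0.001, -0.001]
force: [-0.7, -0.6, -0.7]
finger_gap: 0.047
```

play_rows --xyz '[[0, 0, 0.8], [0, 0, 0.8], [0, 0, 0.7], [0, 0, 0]]' --delta_rot '[[0, 0, 0], [0, 0, 0], [0, 0, 0], [0, 0, 0]]' --fingers '[-0.1, -0.1, -0.1, -0.1]'

```text
clock: 4.18
ee_pos: [0.5463, -0.0128, 0.0612]
eef_rot: [0.727, 0.687, -0.001, -0.001]
force: [-0.3, -0.6, -0.6]
finger_gap: 0.0467
```

Run:
```python
from h import *
st()
for n,(x0,y0,x1,y1) in dict(scene=(230,170,360,290)).items():
  cv2.imwrite(f"pics/{n}3.png",cv2.resize(read_camera(n)[y0:y1,x0:x1,::-1],None,fx=5,fy=5))
```

```text
t 4.1833 p [ 0.5463 -0.0128  0.0612] yaw_y -3.23 z [-0.003  0.001 -1.   ] F [-0.33 -0.59 -0.55] gap 0.0467
```

View pics/scene3.png

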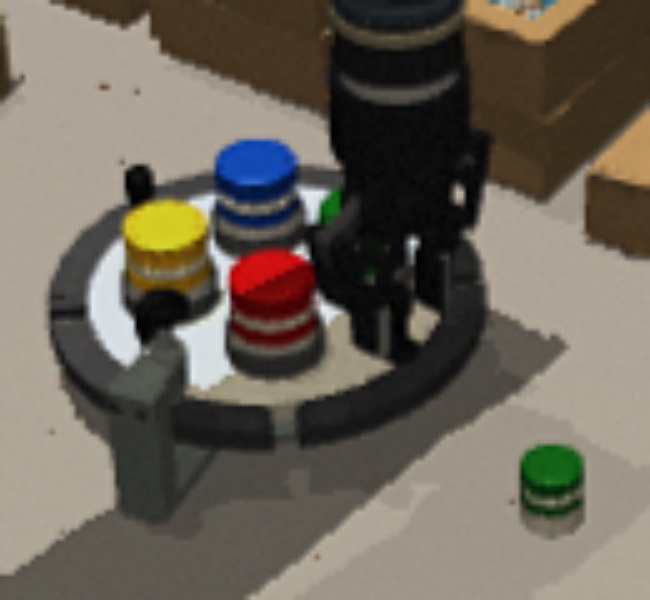

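play_rows --xyz '[[0, 0, 0], [0, 0, 0], [0, 0, 0]]' --delta_rot '[[0, 0, 0], [0, 0, 0], [0, 0, 0]]' --fingers '[0.42, 0.42, 0.42]'

```text
clock: 4.48
ee_pos: [0.5481, -0.0131, 0.0639]
eef_rot: [0.727, 0.687, 0.0, 0.0]
force: [-0.9, 0.3, -0.1]
finger_gap: 0.0251
```

play_rows --xyz '[[0.01, -0.35, 0], [0.01, -0.35, 0], [0.01, -0.35, 0], [0, 0, 0]]' --delta_rot '[[0, 0, 2], [0, 0, 2], [0, 0, 2], [0, 0, 0]]' --fingers '[0.42, 0.42, 0.42, 0.42]'

```text
clock: 4.82
ee_pos: [0.5372, -0.0118, 0.0639]
eef_rot: [0.762, 0.648, 0.0, 0.0]
force: [0.2, 0.3, 0.5]
finger_gap: 0.0246
```

Run:
```python
from h import *
p,r=st();v=p[:2]-C;print(np.degrees(np.arctan2(v[1],v[0])),np.hypot(*v))
```

```text
t 4.8167 p [ 0.5372 -0.0118  0.0639] yaw_y -9.26 z [ 0.001 -0.    -1.   ] F [0.17 0.27 0.52] gap 0.0246
-98.65006196629363 0.10092165616399493
```

play_rows --xyz '[[0.03, -0.7, 0], [0.03, -0.7, 0], [0.03, -0.7, 0], [0.03, -0.7, 0], [0.03, -0.7, 0], [0.03, -0.7, 0], [0, 0, 0]]' --delta_rot '[[0, 0, 4], [0, 0, 4], [0, 0, 4], [0, 0, 4], [0, 0, 4], [0, 0, 4], [0, 0, 0]]' --fingers '[0.42, 0.42, 0.42, 0.42, 0.42, 0.42, 0.42]'

```text
clock: 5.4
ee_pos: [0.498, 0.004, 0.0637]
eef_rot: [0.88, 0.475, 0.0, -0.0]
force: [-0.2, 0.3, -0.5]
finger_gap: 0.0249
```

Run:
```python
from h import *
p,r=st();v=p[:2]-C;print(np.degrees(np.arctan2(v[1],v[0])),np.hypot(*v))
for n,(x0,y0,x1,y1) in dict(top=(190,160,320,300),scene=(230,170,360,290)).items():
  cv2.imwrite(f"pics/{n}4.png",cv2.resize(read_camera(n)[y0:y1,x0:x1,::-1],None,fx=4,fy=4))
```

```text
t 5.4 p [0.498  0.004  0.0637] yaw_y -33.22 z [ 0.  0. -1.] F [-0.24  0.29 -0.51] gap 0.0249
-122.94791005535843 0.10007786994136299
```

View pics/top4.png

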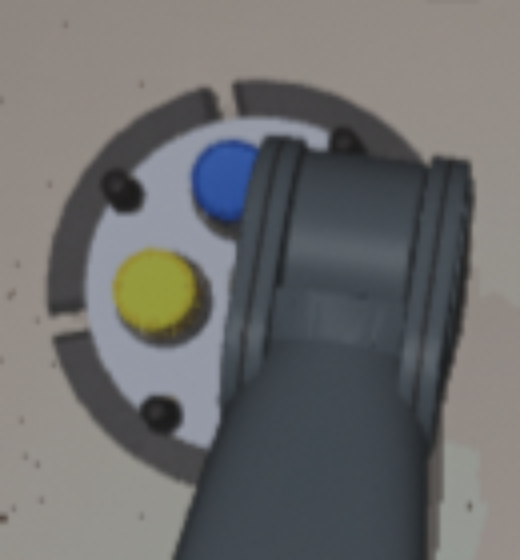

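View pics/scene4.png

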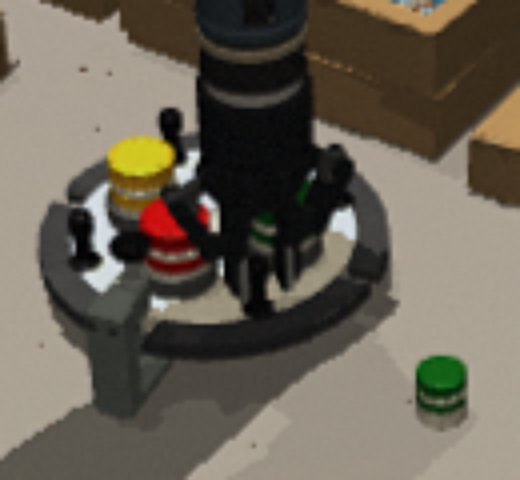

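Run:
```python
from h import *
z=lambda u,v,h:ray("top",190+(u+.5)/4-.5,160+(v+.5)/4-.5,h)
a=lambda p:np.degrees(np.arctan2(p[1]-C[1],p[0]-C[0]))
print(a(z(119,185,.089)),a(z(160,411,.089)),a(z(344,139,.089)), a(z(225,98,.044)),a(z(66,322,.044)))
c,s=lids(read_camera("top"))["yellow"];x,y,w,h,_=s
print("yellow",a(ray("top",190+x+(w-1)/2,170+y+(h-1)/2,.097)))
```

```text
56.68398633481962 147.9331695466009 -33.32114264127412 11.250305451977574 101.6591398491012Traceback (most recent call last):
  File "<stdin>", line 5, in <module>
  File "h.py", line 16, in lids
    i=1+np.argmax(st[1:,4]);r[k]=(ce[i]+[x0,y0],st[i])
        ~~~~~~~~~^^^^^^^^^^
    return _wrapfunc(a, 'argmax', axis=axis, out=out, **kwds)
    return bound(*args, **kwds)
ValueError: attempt to get argmax of an empty sequence
```

play_rows --xyz '[[0, -0.1, 0], [0, -0.1, 0], [0, 0, 0], [0, 0, 0], [0, 0, 0]]' --delta_rot '[[0, 0, 0.6], [0, 0, 0.6], [0, 0, 0], [0, 0, 0], [0, 0, 0]]' --fingers '[0.42, 0.42, 0.42, 0.3, 0.2]'

```text
clock: 5.97
ee_pos: [0.4968, 0.0047, 0.0633]
eef_rot: [0.885, 0.466, -0.0, -0.0]
force: [0.2, -0.4, -0.3]
finger_gap: 0.034
```

play_rows --xyz '[[0, 0, 0], [0, 0, 0], [0, 0, -1.5], [0, 0, -2.5], [0, 0, -3.5], [0, 0, -3.5], [0, 0, -1], [0, 0, 0]]' --delta_rot '[[0, 0, 0], [0, 0, 0], [0, 0, 0], [0, 0, 0], [0, 0, 0], [0, 0, 0], [0, 0, 0], [0, 0, 0]]' --fingers '[0.1, 0.1, 0.1, 0.1, 0.1, 0.1, 0.1, 0.1]'

```text
clock: 6.63
ee_pos: [0.4995, 0.0044, 0.1879]
eef_rot: [0.885, 0.466, 0.004, 0.003]
force: [0.3, -0.7, -0.4]
finger_gap: 0.0387
```

play_rows --xyz '[[-3, 0, 0], [-3.5, 0, 0], [-3.5, 0, 0], [-3.5, 0, 0], [-3.5, 0, 0], [-3, 0, 0], [0, 0, 0]]' --delta_rot '[[0, 0, 0], [0, 0, 0], [0, 0, 0], [0, 0, 0], [0, 0, 0], [0, 0, 0], [0, 0, 0]]' --fingers '[1, 1, 1, 1, 1, 1, 1]'

```text
clock: 7.22
ee_pos: [0.3804, -0.1633, 0.1811]
eef_rot: [0.886, 0.463, -0.002, -0.001]
force: [0.6, 0.2, 1.0]
finger_gap: -0.0004
```

Run:
```python
from h import *
st()
im=read_camera("top")
cv2.imwrite("pics/top5.png",cv2.resize(im[170:305,190:320,::-1],None,fx=4.4,fy=4.4,interpolation=cv2.INTER_CUBIC))
cv2.imwrite("pics/scene5.png",cv2.resize(read_camera("scene")[170:290,230:360,::-1],None,fx=4.4,fy=4.4,interpolation=cv2.INTER_CUBIC))
```

```text
t 7.2167 p [ 0.3804 -0.1633  0.1811] yaw_y -34.79 z [-0.004 -0.001 -1.   ] F [0.62 0.17 0.97] gap -0.0004
```

View pics/top5.png

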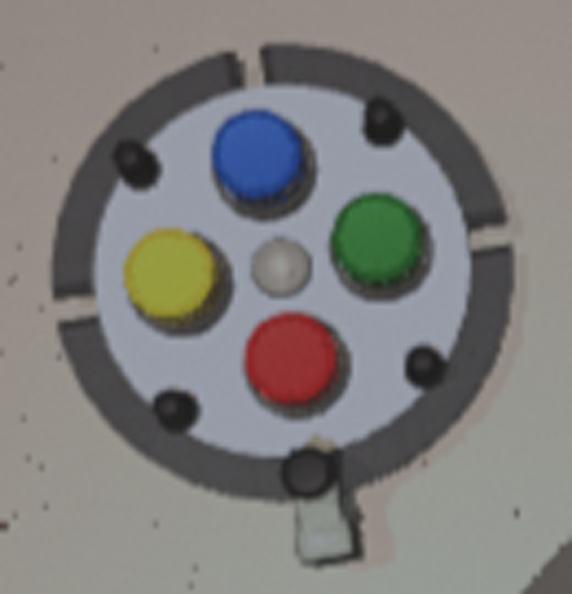

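View pics/scene5.png

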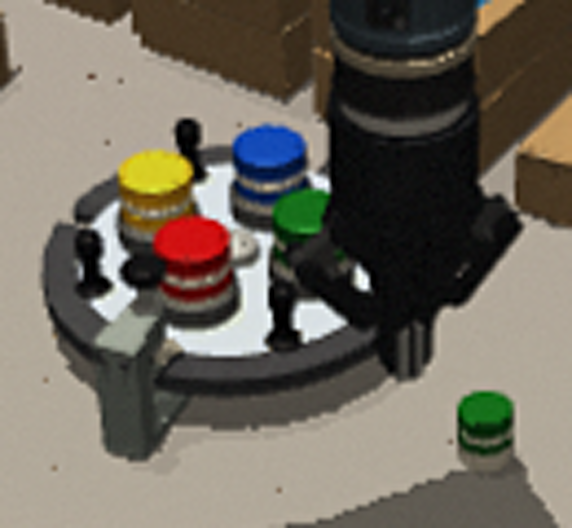

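Run:
```python
from h import *
z=lambda u,v,h:ray("top",190+(u+.5)/4.4-.5,170+(v+.5)/4.4-.5,h)
a=lambda p:np.degrees(np.arctan2(p[1]-C[1],p[0]-C[0]))
print("notch",a(z(252,66,.044)),a(z(490,237,.044)),a(z(77,309,.044)))
print("pegs",[a(z(u,v,.089)) for u,v in[(381,115),(133,159),(177,405),(425,361)]])
print("plunger",a(z(308,469,.123)),z(308,469,.123)," post outer top",[(a(z(u,v,.09)),z(u,v,.09)) for u,v in[(323,560),(300,557),(348,557)]])
im=read_camera("top")
L=lids(im)
for k,(c,s) in L.items():
    x,y,w,h,_=s;p=ray("top",190+x+(w-1)/2,170+y+(h-1)/2,.097);print(k,s,p,a(p),np.hypot(*(p[:2]-C)))
# scene view plunger button: dark blob
```

```text
notch 10.15313841233257 -80.48067280614318 101.54938453989051
pegs [np.float64(-35.13930637699286), np.float64(56.160437501543015), np.float64(147.62809391601567), np.float64(-124.65852208402347)]
plunger -169.1159213585033 [0.43640371 0.06569606 0.123     ]  post outer top [(np.float64(-170.0678700687354), array([0.39084971, 0.0597116 , 0.09      ])), (np.float64(-174.23502221246105), array([0.39232604, 0.07183913, 0.09      ])), (np.float64(-165.47933308497156), array([0.3925247, 0.0465919, 0.09     ]))]
red [ 56  71  20  21 330] [0.49682341 0.07874809 0.097     ] -170.5485708148798 0.0563414162866624
yellow [ 29  52  20  21 320] [0.54099038 0.14279281 0.097     ] 101.76273062189495 0.05596813149575578
green [76 45 19 18 90] [0.5621084  0.03445741 0.097     ] -79.72273010305283 0.05441564048118565
blue [ 48  25  21  20 313] [0.6068641  0.09876753 0.097     ] 11.18314171969968 0.055518269766284316
```

Run:
```python
from h import *
need([.435,.0657,.15])
```

```text
t 7.3667 p [ 0.3831 -0.1598  0.1818] yaw_y -34.49 z [-0.002  0.002 -1.   ] F [-0.24 -0.62  0.38] gap 0.0002
tool cm [21.53 -8.49  3.21]
```

play_rows --xyz '[[3.1, -1.2, 0], [3.1, -1.2, 0], [3.1, -1.2, 0], [3.1, -1.2, 0], [3.1, -1.2, 0], [3.1, -1.2, 0], [2.9, -1.3, 0], [0, 0, 0]]' --delta_rot '[[0, 0, 0], [0, 0, 0], [0, 0, 0], [0, 0, 0], [0, 0, 0], [0, 0, 0], [0, 0, 0], [0, 0, 0]]' --fingers '[1, 1, 1, 1, 1, 1, 1, 1]'

```text
clock: 8.03
ee_pos: [0.4352, 0.0715, 0.1824]
eef_rot: [0.882, 0.47, 0.0, -0.002]
force: [-0.5, 0.6, -0.2]
finger_gap: 0.0
```

play_rows --xyz '[[0, 0, 1.5], [0, 0, 1.5], [0, 0, 0], [0, 0, 0]]' --delta_rot '[[0, 0, 0], [0, 0, 0], [0, 0, 0], [0, 0, 0]]' --fingers '[1, 1, 1, 1]'

```text
clock: 8.37
ee_pos: [0.4339, 0.0659, 0.1519]
eef_rot: [0.884, 0.467, -0.002, -0.001]
force: [-0.0, 0.6, 0.7]
finger_gap: -0.0
```

Run:
```python
from h import *
need([.435,.0657,.124])
cv2.imwrite("pics/scene6.png",cv2.resize(read_camera("scene")[150:290,210:360,::-1],None,fx=4.2,fy=4.2,interpolation=cv2.INTER_CUBIC))
```

```text
t 8.3667 p [0.4339 0.0659 0.1519] yaw_y -34.33 z [-0.003  0.    -1.   ] F [-0.05  0.61  0.66] gap -0.0
tool cm [0.05 0.11 2.79]
```

View pics/scene6.png

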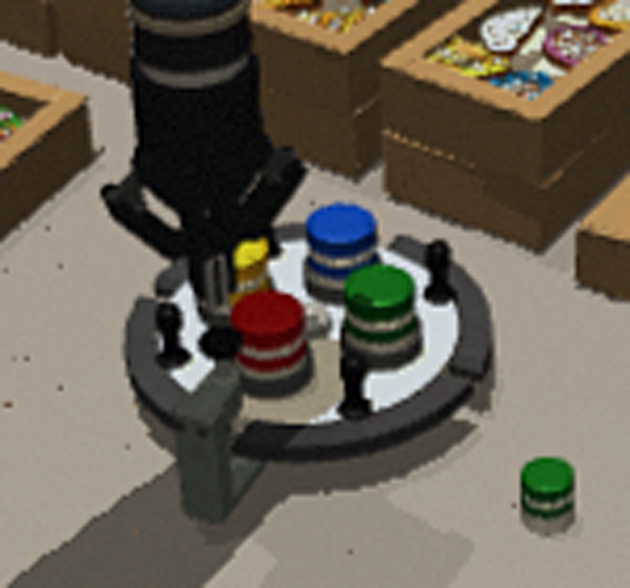

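The fingertips at crop (217,315) are right above the button at (222,345). I press down in stages.

play_rows --xyz '[[0, 0.1, 1.3], [0, 0, 1.3], [0, 0, 0.4], [0, 0, 0.4], [0, 0, 0]]' --delta_rot '[[0, 0, 0], [0, 0, 0], [0, 0, 0], [0, 0, 0], [0, 0, 0]]' --fingers '[1, 1, 1, 1, 1]'

```text
clock: 8.83
ee_pos: [0.436, 0.0645, 0.1196]
eef_rot: [0.885, 0.466, 0.0, 0.0]
force: [0.5, 0.8, 0.4]
finger_gap: -0.0004
```

play_rows --xyz '[[0, 0, 0.4], [0, 0, 0.4], [0, 0, 0.4], [0, 0, 0]]' --delta_rot '[[0, 0, 0], [0, 0, 0], [0, 0, 0], [0, 0, 0]]' --fingers '[1, 1, 1, 1]'

```text
clock: 9.17
ee_pos: [0.4365, 0.0646, 0.107]
eef_rot: [0.885, 0.466, 0.0, 0.0]
force: [0.5, -0.1, 0.0]
finger_gap: -0.0002
```

play_rows --xyz '[[0, 0, 0.3], [0, 0, 0.2], [0, 0, 0.2], [0, 0, 0]]' --delta_rot '[[0, 0, 0], [0, 0, 0], [0, 0, 0], [0, 0, 0]]' --fingers '[1, 1, 1, 1]'

```text
clock: 9.5
ee_pos: [0.4367, 0.0646, 0.1028]
eef_rot: [0.885, 0.466, 0.001, 0.001]
force: [-3.1, 0.3, 11.5]
finger_gap: 0.0001
```

Run:
```python
from h import *
st()
cv2.imwrite("pics/scene7.png",cv2.resize(read_camera("scene")[150:290,210:360,::-1],None,fx=4.2,fy=4.2,interpolation=cv2.INTER_CUBIC))
```

```text
t 9.5 p [0.4367 0.0646 0.1028] yaw_y -34.42 z [ 0.002 -0.    -1.   ] F [-3.05  0.32 11.46] gap 0.0001
```

View pics/scene7.png

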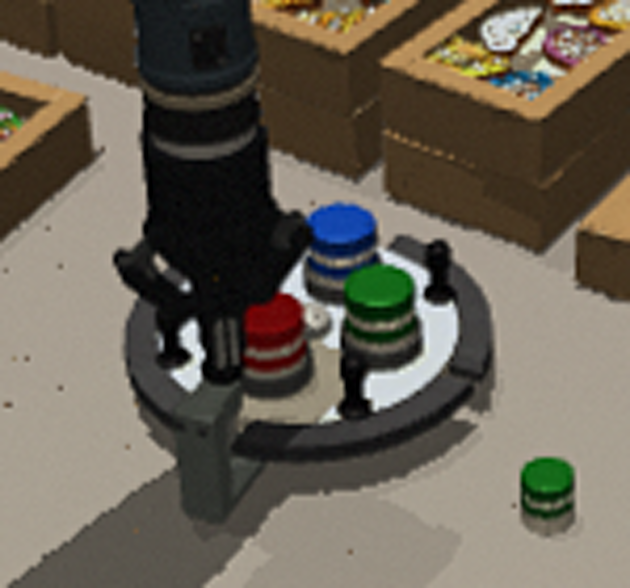

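The button is on its stop at 103 mm with 11 N. I press a touch more, hold, then lift clear.

play_rows --xyz '[[0, 0, 0.1], [0, 0, 0], [0, 0, 0], [0, 0, 0]]' --delta_rot '[[0, 0, 0], [0, 0, 0], [0, 0, 0], [0, 0, 0]]' --fingers '[1, 1, 1, 1]'

```text
clock: 9.88
ee_pos: [0.4368, 0.0646, 0.1027]
eef_rot: [0.885, 0.466, 0.001, 0.001]
force: [-4.4, 0.2, 15.8]
finger_gap: 0.0004
```

play_rows --xyz '[[0, 0, -1], [0, 0, -2], [0, 0, -3], [0, 0, -3], [-3, 1, 0], [-3.5, 1, 0], [-3.5, 1, 0], [-3.5, 1, 0]]' --delta_rot '[[0, 0, 0], [0, 0, 0], [0, 0, 0], [0, 0, 0], [0, 0, 0], [0, 0, 0], [0, 0, 0], [0, 0, 0]]' --fingers '[1, 1, 1, 1, 1, 1, 1, 1]'

```text
clock: 10.55
ee_pos: [0.392, -0.0703, 0.1891]
eef_rot: [0.884, 0.467, 0.0, 0.0]
force: [0.3, -1.2, -1.0]
finger_gap: -0.0
```

play_rows --xyz '[[-3.5, 1, 0], [-3.5, 1, 0], [-2, 0.5, 0], [0, 0, 0], [0, 0, 0]]' --delta_rot '[[0, 0, 0], [0, 0, 0], [0, 0, 0], [0, 0, 0], [0, 0, 0]]' --fingers '[1, 1, 1, 1, 1]'

```text
clock: 10.97
ee_pos: [0.3618, -0.1583, 0.1887]
eef_rot: [0.885, 0.465, -0.0, -0.001]
force: [-0.7, 0.7, -0.3]
finger_gap: -0.0
```

Run:
```python
from h import *
st()
im=read_camera("top");print({k:tuple(v[0].round(1)) for k,v in lids(im).items()})
a=lambda p:np.degrees(np.arctan2(p[1]-C[1],p[0]-C[0]))
c,s=lids(im)["red"];p=ray("top",*c,.097);print("red",p,a(p))
cv2.imwrite("pics/top8.png",cv2.resize(im[170:305,190:320,::-1],None,fx=4.4,fy=4.4,interpolation=cv2.INTER_CUBIC))
cv2.imwrite("pics/scene8.png",cv2.resize(read_camera("scene")[150:290,210:360,::-1],None,fx=4.2,fy=4.2,interpolation=cv2.INTER_CUBIC))
```

```text
t 10.9667 p [ 0.3618 -0.1583  0.1887] yaw_y -34.61 z [-0.001  0.001 -1.   ] F [-0.74  0.65 -0.28] gap -0.0
{'red': (np.float64(255.7), np.float64(251.1)), 'yellow': (np.float64(228.4), np.float64(231.9)), 'green': (np.float64(271.2), np.float64(227.3)), 'blue': (np.float64(247.9), np.float64(204.7))}
red [0.49654994 0.07834028 0.097     ] -170.18730615777815
```

View pics/top8.png

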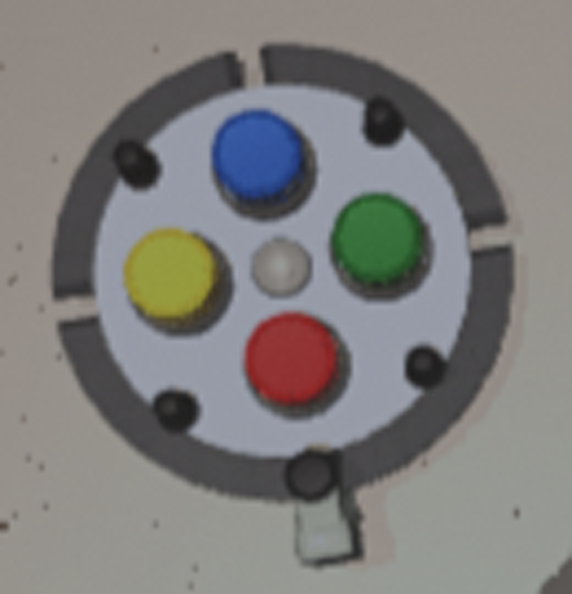

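View pics/scene8.png

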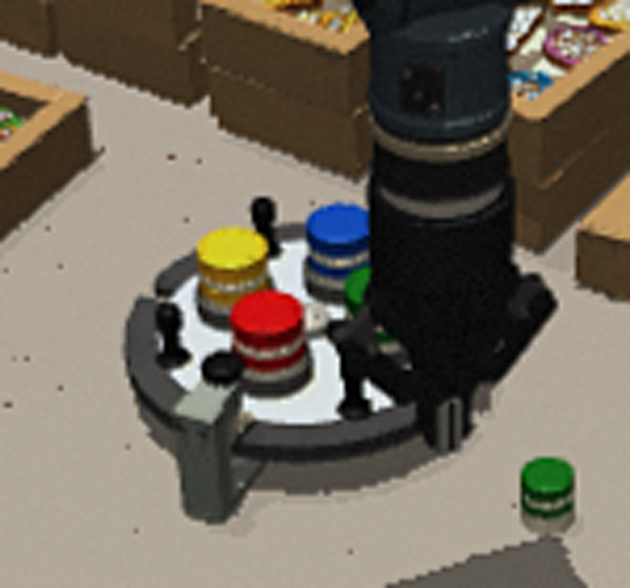

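Run:
```python
from h import *
for z in(.123,.117,.107,.103):
    u,v=proj("scene",[.4345,.0657,z]);print(z,(u-210)*4.2,(v-150)*4.2)
```

```text
0.123 217.0765807909383 334.93294223442274
0.117 217.75069565854116 342.3913627692769
0.107 218.866688567615 354.7387308956984
0.103 219.31047162996379 359.6487556768046
```

Run:
```python
from bench import workorder
print(workorder.hand_in())
```

```text
the job is handed in; nothing more can be done
None
```

I turned the carousel about 31° clockwise by pushing one rim peg between loosely closed fingers, which brought the red pot to the front. I then pressed the plunger button down with the shut fingers, lifted clear and handed the job in at about 11 s.

- **Plunger:** the fingertips came to a firm stop at z = 0.103 m, the fully-down height, with up to 16 N on the button. In the scene picture the button sits about 22 px lower than before; a full 20 mm drop should show as about 25 px. At least one picture position was read by eye.
- **Red pot:** it measures at -170.2° about the turning axis and the plunger at about -169.2°, a difference of about 1 mm sideways.
- **Pots and gripper:** all four pots look upright in their collars, and the gripper is clear of everything.
- **Bench objects:** I did not measure the scissors, box or spool again at the end. The tool was never brought down near them.

No check failed. The peg and notch angles disagreed with each other by up to about 2.5°, which is within reading error.

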